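# Index a dial flange in its printing jig

## Task

The round aluminium flange has been dropped on the printing jig at any angle, and the sprung index bolt rides on its rim. Nudge the flange round until the bolt drops fully home into the notch, then swing the hold-down bar fully over the rim. Work gently and by feel, stop pushing as soon as the bolt has locked the flange, leave it lying flat, and do not knock the other things on the table about.

Things in the scene. Friction and masses are not known exactly. Their poses are not given: they have to be found in the camera images.
- jig: Fixed dark base plate, 200 x 160 x 12 mm (x -135 to +65, y -66 to +94 mm). Origin: on the table, on the axis of the steel spigot (28 mm thick, top at z = 34 mm) that the flange turns on. White round seat, top at z = 16 mm. An aluminium index block, clamped fast (top at z = 35 mm, 66 to 103 mm from the axis) holds the bolt on the -x side; the hold-down's post is at x = 0, y = 79 mm.
- flange: Loose round aluminium flange, 112 mm across, 14 mm thick, 0.3 to 0.55 kg; 30 mm bore over the spigot, 0.8 mm play. Origin: centre of its underside, z up. Its one notch is on its -x side: 14 mm wide at the rim, narrowing to 8 mm at 44 mm from the centre, open above and below; a black line marks it. It starts with its x axis 0.75 to 5.53 rad counter-clockwise of the jig's x axis.
- notch (a point): Point in the middle of the notch's mouth: on the flange's rim, 56 mm from its centre on its -x side, at half its thickness.
- screw (a point): Centre of the top of one of three fixed brass thumb screws, 14 mm thick, standing 16 mm above the flange's face (tops 46 mm above the table), 40 mm from its centre: this one towards the flange's +x, the others 120 degrees to either side. Push them sideways to turn the flange: dry friction, some 3 to 8 N at a screw, and it stays where it is left.
- index_bolt (a joint): Travel of the steel bolt towards the spigot, in m: about 0 = tip on the rim, about 0.010 = home in the notch, where its taper locks the flange (both ways) and draws it true. A 4 N spring drives it. Nose 9 mm wide, 17 to 29 mm above the table. Its block is set in a curved slot anywhere within 0.35 rad either side of the jig's -x as seen from the spigot; this setting is not measured: see or feel it.
- hold_down (a joint): Angle of the hold-down bar in rad: starts 0 to 0.25 = swung aside, 1.40 = fully over the rim, at its stop. Grows clockwise seen from above, about the post on the jig (x = 0, y = 79 mm). The steel bar, 13 mm wide, 31 to 37 mm above the table, clears the flange's face by 1 mm. Stiff (about 3 N at the knob), stays where it is left. At 1.40 its nose points at the spigot.
- clamp_knob (a point): Centre of the flat top of the black knob on the bar's tail: an upright cylinder 16 mm in diameter, from 37 to 61 mm above the table, 42 mm from the post's axis; the bar ends 4 mm beyond the knob's axis. Push it sideways. With the bar at 1.40 it is at x = 0, y = 121 mm of the jig; at angle q it stands 1.40 - q rad counter-clockwise of that about the post.
- cyan_ink: Bystander: ink bottle with a blue label and black cap, 44 mm in diameter, 112 mm tall. Origin: centre of its underside.
- magenta_ink: Bystander: ink bottle with a magenta label and black cap, 44 mm in diameter, 112 mm tall. Origin: centre of its underside.
- note_pad: Bystander: cube of yellow note sheets, 77 x 77 x 44 mm. Origin: centre of its underside.
- tape_rule: Bystander: yellow and black pocket tape measure, 63 x 76 x 37 mm. Origin: on its underside, near the middle.
- masking_tape: Bystander: roll of beige masking tape lying flat, 104 mm in diameter, 25 mm high. Origin: centre of its underside.
- blue_marker: Bystander: white marker pen with a blue cap lying on its side, 132 mm long along its y axis, 16 mm thick. Origin: on its underside, near the middle.
There are look-alikes about, which are no part of the job. Of the things that look like the flange, the middle-sized one is meant.

How it is judged:
By the outcome, as a careful person would: the job done as asked, in the order asked, and still so for the second after the job is handed in, with the robot touching nothing.
It also fails if it takes over 51 s, if anything falls off the work surface, if the arm or the gripper's body presses on something with over 40 N, if the wrist force passes 120 N, or if a joint passes its speed limit or range.

## Robot

A 6-joint arm with a two-finger parallel gripper is mounted at the origin on the work surface; the furniture and walls round the work are solid. World frame = base frame: x ahead of the robot, y to its left, z up, the work surface at z = 0. Lengths are in mm, angles in rad, forces in N, time in s.
With the tool pointing down it reaches from about 275 to 750 mm from the base axis. Payload 10.2 kg.
Tool frame: the origin (TCP) lies between the finger pads; the fingertips stand 22 mm ahead of it and the grasp point (between the pads) lies 3 mm ahead of it (ctrl.nose_length is the distance from the TCP to the fingertips, in mm); y points along the fingers, z is the direction in which the jaws open and shut, and the axes are right-handed (so a half turn about y gives the same grasp; the last joint's range is limited). The gripper opens to 85 mm and grips with 20 to 120 N. Pads are 22 mm wide; open, the fingers measure 114 mm over their backs; the gripper's body (76 mm by 85 mm) begins 54 mm behind the grasp point. The pads swing forward as they close: fully open they stand 13 mm farther back than shut.
Start: joints at [-1.424, 0.313, 1.498, -0, 1.331, -0.223], TCP at [189.738, -489.521, 253.294] pointing down, gripper open.
Joint ranges: [-2.94, 2.94], [-0.97, 2.17], [0.19, 2.56], [-1.23, 4.37], [0.02, 3.11], [-2.88, 2.88]. Speed limits (rad/s): [2.39, 2.39, 3.01, 3.14, 3.14, 3.14].

## Interface

Orientations are given as a unit quaternion [w, x, y, z].
In Python, from rig import ctrl, eyes, models gives the robot as it stands.
- The arm moves only by the shell command python3 -m crank 'ROWS' [FORCE]. ROWS is JSON, a list of rows, each an object with "dp": the shift along the tool's x, y, z in mm, a list of three; "roll": the turn about the tool's y in rad; "gripper": the closure in counts, from 0 (fully open) to 255 (shut). A call has 1 to 10 rows; each row is the pose to reach, as a shift and turn from the pose commanded when the call began, along the tool's axes at that moment; what a row does not reach only later rows make up. A row lasts 1/12 s, in which the tool goes at most 41.7 mm and 7.16 degrees, less where a joint would pass 70% of its speed; a pose out of reach is approached as far as the arm can. A call with a gripper value outside its range is refused whole. The fingers move at their own pace and stop on an object; FORCE is the grip in N (left out, the last holds). Time passes only in rows, so rows that repeat a pose let the fingers close. It gives the time, the measured TCP pose, the force and the opening at its end, in the units of the state.
- ctrl.sense(): the state, without advancing time (a new reading comes with each control period).
- eyes.capture(name): name is "side" or "top" or "wrist"; returns a dict with "color" (420x560x3 uint8, red, green, blue), "fx", "fy", "cx", "cy" (pixels), "R" (3x3) and "t" (3): a world point X has camera coordinates R X + t. Camera axes: x right, y down, z forward; pixel columns grow to the right and rows downward; lengths in mm; the calibration is good to about 2 mm. The wrist camera is an equidistant fisheye: a pixel r from the principal point sees the ray r / f radians off the axis. A picture is of the moment at which its call begins. There is no depth.
- ctrl.finish_job(): hands the job in, once; it reports no verdict.
Trained networks look in a picture, given as the dict that the camera call returned (one of the last four; its "shot" number tells which), for a name from the list of things; names that differ only in an ending like _2 or _b are one class to them, and where a whole thing is asked for, a point or a joint stands for the part that bears it (a point fixed in the world has none). Each returns a list of dicts, best first, with "confidence" (0 to 1); they miss things now and then, are a little off and sometimes report something else, mostly with a low value. They report only what shows in the picture. A call takes as long as a camera call. They do not tell look-alikes from the thing itself.
- models.spot_in(picture, label): "extent" ([centre column, centre row, width, height] in pixels, round what is visible of it).
- models.spot_point(picture, label): "centre" ([column, row] in pixels: a listed point, or the origin of a listed thing).
The state is a dict: "time_s": time; "joints": joint angles; "dq": joint speeds; "tau": joint torques, N m; "eef_pos": TCP position; "ee_rot": TCP orientation; "force": force on the tool from outside, world axes, zero at the start; "wrist_torque": the same for the moment, N m; "grip_width": opening from 0.0 (shut) to 1.0 (fully open).
Only numpy, scipy, OpenCV 4.12 (cv2) and the standard library are available. Lean on these libraries where they do the work, as an engineer would, in place of code of your own. Each camera call takes 0.05 s, during which the arm holds its last target. There are 200 camera calls.

## Working session

There is one attempt and no reset: what is moved stays moved. The work goes in short steps, Python scripts to look and compute and a shell command to move; the robot and the scene stay as the last step left them, time stands still between calls to the robot, and variables do not carry over. Pictures are saved under pics/ and viewed, about 8 in all and at most 12, crops included, and the job is handed in when it is done.

```bash
mkdir -p pics; ls
cat > h.py <<'E'
from rig import ctrl, eyes, models
import numpy as np, cv2
from scipy.spatial.transform import Rotation as Ro
def save(p,name,crop=None,s=1):
    im=p["color"][:,:,::-1]
    if crop: im=im[crop[1]:crop[3],crop[0]:crop[2]]
    cv2.imwrite("pics/"+name,cv2.resize(im,None,fx=s,fy=s,interpolation=cv2.INTER_CUBIC))
def ray(p,uv):
    R=np.array(p["R"]);t=np.array(p["t"])
    return -R.T@t, R.T@np.array([(uv[0]-p["cx"])/p["fx"],(uv[1]-p["cy"])/p["fy"],1])
def atz(p,uv,z):
    o,d=ray(p,uv); return o+d*(z-o[2])/d[2]
def proj(p,X):
    c=np.array(p["R"])@np.array(X)+np.array(p["t"]); return np.array([p["fx"]*c[0]/c[2]+p["cx"],p["fy"]*c[1]/c[2]+p["cy"]])
E
python3 - <<'E'
from h import *
np.set_printoptions(precision=1,suppress=True)
s=ctrl.sense();print(s, ctrl.nose_length)
R=Ro.from_quat(np.roll(s["ee_rot"],-1)).as_matrix();print(R)
a=eyes.capture("top");b=eyes.capture("side")
save(a,"top.png");save(b,"side.png")
for n in "flange notch screw clamp_knob jig index_bolt hold_down cyan_ink magenta_ink note_pad tape_rule masking_tape blue_marker".split():
  for nm,p in(("top",a),("side",b)):
    print(n,nm,[(np.round(r["centre"]),round(r["confidence"],2)) for r in models.spot_point(p,n)[:4]] if n not in("index_bolt","hold_down") else [(np.round(r["extent"]),round(r["confidence"],2)) for r in models.spot_in(p,n)[:4]])
E
```

```text
pics
{'time_s': 0.0, 'joints': array([-1.4,  0.3,  1.5, -0. ,  1.3, -0.2]), 'dq': array([ 0.,  0.,  0.,  0., -0.,  0.]), 'tau': array([  0. , -41.2, -26. ,  -0. ,   0. ,   0. ]), 'eef_pos': array([ 189.7, -489.3,  252.7]), 'ee_rot': array([ 0.1, -0.1,  0.7, -0.7]), 'force': array([-0.8,  0.4, -0.5]), 'wrist_torque': array([0., 0., 0.]), 'grip_width': 0.9995709342038261} 22.0
[[-0.9 -0.   0.4]
 [-0.4  0.  -0.9]
 [-0.  -1.  -0. ]]
flange top [(array([239., 201.]), 0.81), (array([306., 282.]), 0.69), (array([297., 204.]), 0.63), (array([217., 201.]), 0.22)]
flange side [(array([353., 220.]), 0.76), (array([274., 253.]), 0.69), (array([280., 224.]), 0.66), (array([267., 177.]), 0.6)]
notch top [(array([215., 200.]), 0.75), (array([330., 297.]), 0.56), (array([302., 220.]), 0.56), (array([241., 131.]), 0.53)]
notch side [(array([362., 206.]), 0.96), (array([275., 268.]), 0.73), (array([189., 338.]), 0.45)]
screw top [(array([253., 199.]), 0.96), (array([283., 271.]), 0.87), (array([286., 192.]), 0.64)]
screw side [(array([270., 220.]), 0.94), (array([350., 219.]), 0.85), (array([279., 239
[... 316 characters left out ...]
ld_down top [(array([204., 202.,  20.,  29.]), 0.64)]
hold_down side []
cyan_ink top [(array([394., 184.]), 0.75), (array([145., 138.]), 0.2)]
cyan_ink side [(array([269., 178.]), 0.62), (array([244., 173.]), 0.5)]
magenta_ink top [(array([406., 156.]), 0.81)]
magenta_ink side [(array([244., 172.]), 0.78)]
note_pad top [(array([142., 139.]), 0.83)]
note_pad side [(array([190., 336.]), 0.56), (array([268., 175.]), 0.39)]
tape_rule top [(array([240., 134.]), 0.73)]
tape_rule side [(array([199., 256.]), 0.67)]
masking_tape top [(array([356., 149.]), 0.68)]
masking_tape side [(array([236., 192.]), 0.73)]
blue_marker top [(array([358., 232.]), 0.82)]
blue_marker side [(array([304., 197.]), 0.54)]
```

View pics/top.png

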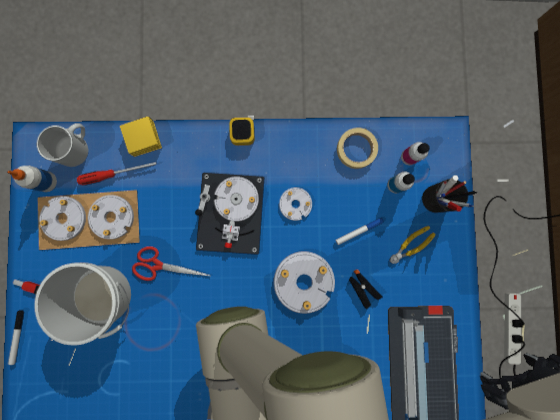

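Run:
```python
from h import *
p=eyes.capture("top")
np.set_printoptions(precision=1,suppress=True)
print(np.array(p["R"]),p["t"],p["fx"],p["cx"],p["cy"])
save(p,"topc.png",(170,120,350,320),3.9 if 0 else 3)
for uv,z in(((239,201),16),((236,202),0),((306,282),0),((297,204),0),((196,216),61),((253,199),46),((215,200),23),((240,134),0),((142,139),0),((358,232),0),((356,149),0)): print(uv,atz(p,uv,z))
```

```text
[[-0.  -1.   0. ]
 [-1.   0.  -0.1]
 [ 0.1 -0.  -1. ]] [ -44.8  528.2 1006.7] 406.8678688321283 274.3487708716924 205.13056640197038
(239, 201) [539.8  36.6  16. ]
(236, 202) [538.8  45.6   0. ]
(306, 282) [ 331.8 -130.6    0. ]
(297, 204) [ 531.2 -111.8    0. ]
(196, 216) [500.7 137.4  61. ]
(253, 199) [541.4  -0.4  46. ]
(215, 200) [542.6  96.5  23. ]
(240, 134) [717.4  33.6   0. ]
(142, 139) [707.7 289.4   0. ]
(358, 232) [ 456.6 -267.2    0. ]
(356, 149) [ 673.1 -269.1    0. ]
```

View pics/topc.png

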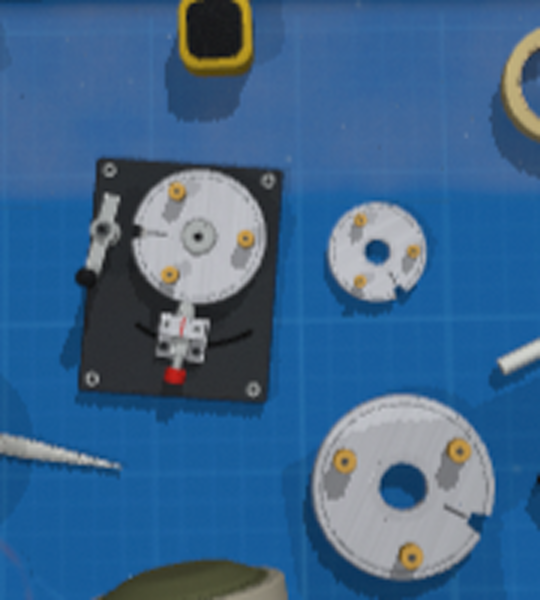

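The top picture shows these flange look-alikes: two on cardboard at (61,218) and (110,217), a small one at (297,204), a big one at (306,282), and the middle-sized one on the jig at (236,199). The crop confirms the jig one:
- **Flange:** spigot at crop (199,236), notch to the left at (137,231), and screws at (245,239), (177,191) and (170,274).
- **Bolt:** its nose is below the flange at (188,303), so the flange needs about 1.5 rad counter-clockwise.
- **Hold-down:** the knob is at crop (88,277).

```bash
cat >> h.py <<'E'
def tool():
    s=ctrl.sense(); return np.array(s["eef_pos"]),Ro.from_quat(np.roll(s["ee_rot"],-1)).as_matrix(),s
E
python3 - <<'E'
from h import *
np.set_printoptions(precision=3,suppress=True)
p=eyes.capture("top")
P=lambda c,z: atz(p,(c[0]/3+170,c[1]/3+120),z)[:2]
C=P((199,236),34);print("spigot",C)
ang=lambda v:(np.hypot(*v),np.arctan2(v[1],v[0]))
for n,c,z in(("s0",(245,239),46),("s1",(177,191),46),("s2",(170,274),46),("notch",(137,231),30),("nose",(188,303),29),("red",(176,377),30),("postc",(104,229),37),("knob",(87,277),61),("barnose",(111,197),37)):
    print(n,P(c,z),ang(P(c,z)-C))
for a,b in(((109,170),(92,379)),((268,181),(254,389))): print(ang(P(a,12)-P(b,12)))
pos,R,s=tool();print(pos,R)
T=np.array([C[0]-20,C[1]-43,130]);print("to",T,R.T@(T-pos))
E
```

```text
spigot [544.098  41.744]
s0 [539.846   2.898] (np.float64(39.07822403357732), np.float64(-1.6798382016749531))
s1 [580.511  58.556] (np.float64(40.106289554532545), np.float64(0.4325592141480875))
s2 [511.93   64.773] (np.float64(39.562048747358816), np.float64(2.5202819525846785))
notch [549.491  93.867] (np.float64(52.4011166063301), np.float64(1.467695442563199))
nose [488.638  51.802] (np.float64(56.364926718231764), np.float64(2.9621895717644624))
red [427.437  62.109] (np.float64(118.42572427923353), np.float64(2.9687681477779835))
postc [550.851 120.285] (np.float64(78.83019784231476), np.float64(1.4850317769104233))
knob [509.518 130.163] (np.float64(94.94039400608361), np.float64(1.9436043522881454))
barnose [577.537 114.411] (np.float64(79.99109886930731), np.float64(1.1395186264864388))
(np.float64(178.11768280742612), np.float64(-0.08278226992597339))
(np.float64(177.13838527676327), np.float64(-0.07963722758557373))
[ 189.736 -489.522  253.278] [[-0.932 -0.     0.361]
 [-0.361  0.    -0.932]
 [-0.    -1.    -0.   ]]
to [524.098  -1.256 130.   ] [-488.233  123.285 -334.407]
```

```bash
python3 -m crank '[{"dp":[-100,0,-70],"roll":0.1,"gripper":255},{"dp":[-240,0,-172],"roll":0.2,"gripper":255},{"dp":[-478,50,-344],"roll":0.47,"gripper":255},{"dp":[-478,103,-344],"roll":0.47,"gripper":255},{"dp":[-478,103,-344],"roll":0.47,"gripper":255},{"dp":[-478,103,-344],"roll":0.47,"gripper":255},{"dp":[-478,103,-344],"roll":0.47,"gripper":255},{"dp":[-478,103,-344],"roll":0.47,"gripper":255},{"dp":[-478,103,-344],"roll":0.47,"gripper":255},{"dp":[-478,103,-344],"roll":0.47,"gripper":255}]' 20; python3 -m crank '[{"dp":[0,0,0],"roll":0,"gripper":255}]'
python3 - <<'E'
from h import *
print(tool())
E
```

```text
time_s: 2.33
eef_pos: [411.4, -149.0, 189.4]
ee_rot: [0.035, -0.036, -0.706, 0.706]
force: [0.1, -1.1, -0.1]
grip_width: 0.002
time_s: 2.42
eef_pos: [412.3, -145.3, 188.3]
ee_rot: [-0.034, 0.033, 0.707, -0.705]
force: [-0.6, -0.6, -0.3]
grip_width: -0.003
(array([ 412.33591543, -145.29056392,  188.29136081]), array([[-0.99562695, -0.00114167, -0.09341129],
       [ 0.0934082 ,  0.00250836, -0.99562474],
       [ 0.00137099, -0.9999962 , -0.00239075]]), {'time_s': 2.4167, 'joints': array([-6.08815547e-01,  1.89375548e-01,  1.83949622e+00,  1.56439952e-03,
        1.11509244e+00,  1.05483693e+00]), 'dq': array([-0.1329005 , -0.02135628, -0.01660128, -0.03692701,  0.02437003,
       -0.1365793 ]), 'tau': array([  2.9012458 , -32.57736325, -24.28367615,   0.14492142,
        -0.34267215,   1.20496061]), 'eef_pos': array([ 412.33591543, -145.29056392,  188.29136081]), 'ee_rot': array([-0.03350619,  0.03261686,  0.70719977, -0.70546578]), 'force': array([-0.58008246, -0.5888791 , -0.25620041]), 'wrist_torque': array([-0.05260391, -0.00091828,  0.03829874]), 'grip_width': -0.002859193969470339})
```

```bash
python3 -m crank '[{"dp":[-22,0,-40],"roll":0,"gripper":255},{"dp":[-44,20,-80],"roll":0,"gripper":255},{"dp":[-66,50,-120],"roll":0,"gripper":255},{"dp":[-86,75,-159],"roll":0,"gripper":255},{"dp":[-86,88,-159],"roll":0,"gripper":255},{"dp":[-86,88,-159],"roll":0,"gripper":255},{"dp":[-86,88,-159],"roll":0,"gripper":255},{"dp":[-86,88,-159],"roll":0,"gripper":255}]'
python3 - <<'E'
from h import *
p,R,s=tool();print(p,R[:,0],s["force"])
a=eyes.capture("wrist");save(a,"w1.png")
b=eyes.capture("side");save(b,"s1.png",(200,180,360,300),4.5)
E
```

```text
time_s: 3.08
eef_pos: [512.3, -1.9, 102.2]
ee_rot: [0.035, -0.036, -0.706, 0.706]
force: [-0.6, -0.0, -0.2]
grip_width: -0.0
[512.28126567  -1.94673434 102.24750861] [-9.94978701e-01  1.00082963e-01 -8.85634682e-04] [-0.63503963 -0.01782006 -0.24639626]
```

View pics/w1.png

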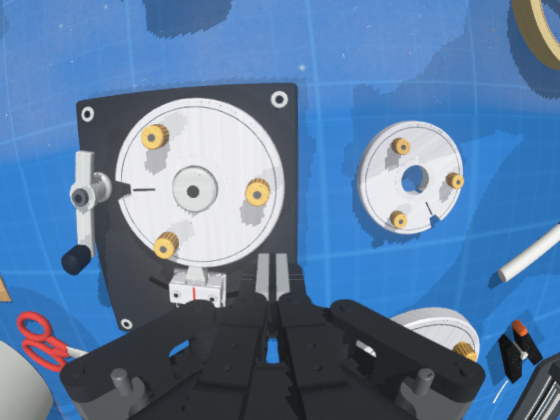

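View pics/s1.png

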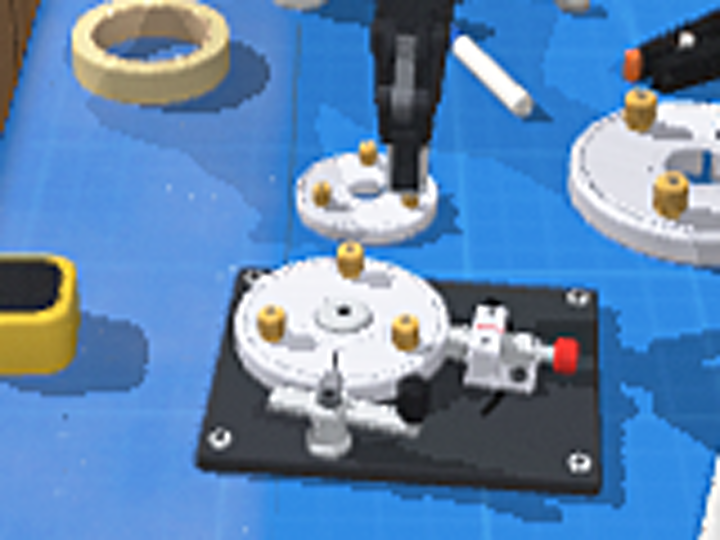

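The wrist view shows the fingers at (272,275), behind the right-hand screw at (257,192). The notch is at (120,188), the bolt nose at (195,270) and the knob at (75,260). In the side crop the red bolt knob is at (566,355), and nothing stands in the way of coming down.

```bash
python3 -m crank '[{"dp":[0,20,0],"roll":0,"gripper":255},{"dp":[0,40,0],"roll":0,"gripper":255},{"dp":[0,40,0],"roll":0,"gripper":255},{"dp":[0,40,0],"roll":0,"gripper":255}]'
python3 - <<'E'
from h import *
p,R,s=tool();print(p,R[:,0],s["force"])
E
```

```text
time_s: 3.52
eef_pos: [512.0, -2.0, 62.3]
ee_rot: [0.036, -0.036, -0.706, 0.706]
force: [0.8, -0.1, 0.3]
grip_width: 0.004
[512.03573458  -2.0304781   62.28798192] [-9.94859846e-01  1.01261437e-01 -9.08535435e-05] [ 0.7562287  -0.13290031  0.30575785]
```

```bash
cat > plan.py <<'E'
import sys,json
from h import *
C=np.array([544.1,41.7]); OFF=18; RAD=41
def pin(phi): return C+RAD*np.array([np.cos(phi),np.sin(phi)])-OFF*np.array([-np.sin(phi),np.cos(phi)])
p,R,s=tool(); yaw=np.arctan2(-R[1,0],-R[0,0])
d=p[:2]-C; r2=np.hypot(*d)
print("pos",p,"yaw",yaw,"F",s["force"],"phi now",np.arctan2(d[1],d[0])+np.arctan2(OFF,RAD),"r",r2)
z=float(sys.argv[1])
for phi in map(float,sys.argv[2:]):
    T=np.r_[pin(phi),z]; dp=R.T@(T-p); print(phi,np.round(dp,1),"roll",round(-(phi+np.pi/2-yaw),3))
E
python3 plan.py 56 -1.88 -1.75 -1.67 -1.61 -1.55 -1.49 -1.43 -1.37
```

```text
pos [512.03573458  -2.0304781   62.28798192] yaw -0.10143529459287515 F [ 0.7562287  -0.13290031  0.30575785] phi now -1.7897852829414898 r 54.22611761171879
-1.88 [ -1.4   6.3 -10.3] roll 0.208
-1.75 [-6.3  6.3 -7.3] roll 0.078
-1.67 [-9.6  6.3 -5.7] roll -0.002
-1.61 [-12.1   6.3  -4.7] roll -0.062
-1.55 [-14.6   6.3  -3.9] roll -0.122
-1.49 [-17.2   6.3  -3.2] roll -0.182
-1.43 [-19.8   6.3  -2.6] roll -0.242
-1.37 [-22.5   6.3  -2.3] roll -0.302
```

```bash
python3 -m crank '[{"dp":[0,3,-4],"roll":0,"gripper":255},{"dp":[-2,6,-7],"roll":0,"gripper":255},{"dp":[-6.3,6.3,-7],"roll":0.0,"gripper":255},{"dp":[-9.6,6.3,-5.7],"roll":0,"gripper":255},{"dp":[-12,6.3,-4.7],"roll":-0.06,"gripper":255},{"dp":[-14.6,6.3,-3.9],"roll":-0.12,"gripper":255},{"dp":[-17.2,6.3,-3.2],"roll":-0.18,"gripper":255},{"dp":[-19.8,6.3,-2.6],"roll":-0.24,"gripper":255},{"dp":[-22.5,6.3,-2.3],"roll":-0.30,"gripper":255},{"dp":[-22.5,6.3,-2.3],"roll":-0.30,"gripper":255}]';python3 plan.py 56 -1.3 -1.23 -1.16 -1.09 -1.02 -0.95 -0.88 -0.81 -0.74
```

```text
time_s: 4.35
eef_pos: [534.1, -1.2, 55.4]
ee_rot: [0.071, -0.073, 0.704, -0.703]
force: [-5.9, 1.4, 3.8]
grip_width: -0.001
pos [534.0708941   -1.1674047   55.41843961] yaw 0.20333260840073475 F [-5.94879165  1.40721415  3.7583054 ] phi now -1.3869299101032357 r 44.02496281971213
-1.3 [-3.3 -0.6  2.2] roll -0.067
-1.23 [-6.3 -0.6  3.1] roll -0.137
-1.16 [-9.3 -0.6  3.9] roll -0.207
-1.09 [-12.4  -0.6   4.4] roll -0.277
-1.02 [-15.5  -0.6   4.7] roll -0.347
-0.95 [-18.6  -0.6   4.8] roll -0.417
-0.88 [-21.8  -0.7   4.7] roll -0.487
-0.81 [-24.9  -0.7   4.4] roll -0.557
-0.74 [-28.   -0.7   3.8] roll -0.627
```

```bash
python3 -m crank '[{"dp":[-3.3,-1.5,1],"roll":-0.067,"gripper":255},{"dp":[-6.3,-1.5,2],"roll":-0.137,"gripper":255},{"dp":[-9.3,-1.5,2.8],"roll":-0.207,"gripper":255},{"dp":[-12.4,-1.5,3.5],"roll":-0.277,"gripper":255},{"dp":[-15.5,-1.5,4],"roll":-0.347,"gripper":255},{"dp":[-18.6,-1.5,4.3],"roll":-0.417,"gripper":255},{"dp":[-21.8,-1.5,4.3],"roll":-0.487,"gripper":255},{"dp":[-24.9,-1.5,4],"roll":-0.557,"gripper":255},{"dp":[-28,-1.5,3.5],"roll":-0.627,"gripper":255},{"dp":[-28,-1.5,3.5],"roll":-0.627,"gripper":255}]';python3 plan.py 57 -0.69 -0.64 -0.59 -0.54 -0.5 -0.46 -0.42
python3 - <<'E'
from h import *
p=eyes.capture("top");save(p,"t2.png",(170,150,290,290),4)
a=eyes.capture("wrist");save(a,"w2.png")
for n in("screw","notch"): print(n,[(np.round(r["centre"],1),round(r["confidence"],2)) for r in models.spot_point(p,n)[:6]])
E
```

```text
time_s: 5.18
eef_pos: [562.6, 0.8, 56.4]
ee_rot: [0.284, -0.286, 0.647, -0.647]
force: [-4.0, -1.4, -1.4]
grip_width: -0.0
pos [562.62728161   0.8127054   56.40307035] yaw 0.8299191914588426 F [-3.96694184 -1.38255658 -1.39308564] phi now -0.7316528852959434 r 44.88909693781886
-0.69 [-1.8 -0.6  0.6] roll -0.051
-0.64 [-3.9 -0.6  1.3] roll -0.101
-0.59 [-6.  -0.6  2. ] roll -0.151
-0.54 [-8.2 -0.6  2.5] roll -0.201
-0.5 [-10.   -0.6   2.8] roll -0.241
-0.46 [-11.7  -0.6   3.1] roll -0.281
-0.42 [-13.5  -0.6   3.3] roll -0.321
screw [(array([283.2, 270. ]), 0.95), (array([288.3, 191.5]), 0.69)]
notch [(array([331.7, 296.7]), 0.9), (array([302.8, 215.8]), 0.85)]
```

View pics/w2.png

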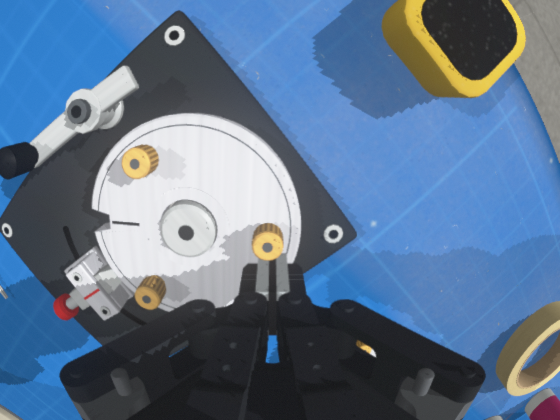

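The flange is turning as planned: the screw at (267,242) is against the fingertips, the notch has moved to (100,220), and the bolt block is at (90,285) with the red knob at (66,305).

```bash
python3 -m crank '[{"dp":[-1.8,-0.6,0.5],"roll":-0.05,"gripper":255},{"dp":[-3.9,-0.6,1],"roll":-0.1,"gripper":255},{"dp":[-6,-0.6,1.7],"roll":-0.15,"gripper":255},{"dp":[-8.2,-0.6,2.2],"roll":-0.2,"gripper":255},{"dp":[-10,-0.6,2.6],"roll":-0.24,"gripper":255},{"dp":[-11.7,-0.6,2.9],"roll":-0.28,"gripper":255},{"dp":[-13.5,-0.6,3.1],"roll":-0.32,"gripper":255},{"dp":[-13.5,-0.6,3.1],"roll":-0.32,"gripper":255}]';python3 plan.py 57 -0.39 -0.36 -0.33 -0.30 -0.27 -0.25 -0.23
python3 - <<'E'
from h import *
p=eyes.capture("top");save(p,"t3.png",(170,150,290,290),4)
a=eyes.capture("wrist");save(a,"w3.png")
E
```

```text
time_s: 6.05
eef_pos: [574.7, 8.3, 57.6]
ee_rot: [-0.384, 0.384, -0.593, 0.594]
force: [-1.3, -4.4, -1.4]
grip_width: -0.004
pos [574.70333411   8.26609527  57.57702791] yaw 1.1472702826861987 F [-1.31803132 -4.42078615 -1.41447248] phi now -0.4158821431684639 r 45.32537969471319
-0.39 [-1.3  0.6 -0.1] roll -0.034
-0.36 [-2.5  0.6  0.4] roll -0.064
-0.33 [-3.8  0.6  0.9] roll -0.094
-0.3 [-5.1  0.6  1.3] roll -0.124
-0.27 [-6.4  0.6  1.6] roll -0.154
-0.25 [-7.3  0.6  1.9] roll -0.174
-0.23 [-8.1  0.6  2.1] roll -0.194
```

View pics/w3.png

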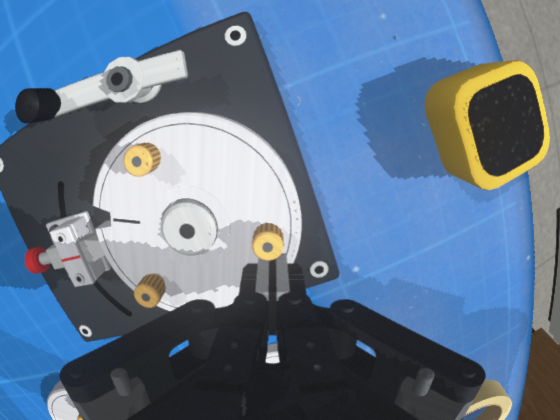

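The notch line is at (125,221) and the bolt axis comes in from the block at (75,252), so roughly 0.25 to 0.3 rad is left. I'll go slower from here.

```bash
python3 -m crank '[{"dp":[-1.3,0,0],"roll":-0.034,"gripper":255},{"dp":[-2.5,0,0.3],"roll":-0.064,"gripper":255},{"dp":[-3.8,0,0.7],"roll":-0.094,"gripper":255},{"dp":[-5.1,0,1.1],"roll":-0.124,"gripper":255},{"dp":[-5.9,0,1.4],"roll":-0.14,"gripper":255},{"dp":[-5.9,0,1.4],"roll":-0.14,"gripper":255}]';python3 plan.py 57.6 -0.26 -0.24 -0.22 -0.20 -0.18 -0.16 -0.14 -.12 -.1
python3 - <<'E'
from h import *
p=eyes.capture("top");save(p,"t4.png",(170,150,290,290),4)
a=eyes.capture("wrist");save(a,"w4.png",(20,150,320,320),2.6)
E
```

```text
time_s: 6.65
eef_pos: [578.9, 12.8, 57.9]
ee_rot: [-0.424, 0.423, -0.565, 0.567]
force: [0.8, -5.3, -1.2]
grip_width: 0.001
pos [578.89180546  12.79893135  57.86877143] yaw 1.2859026283417072 F [ 0.78702477 -5.26637794 -1.21984797] phi now -0.2794847166905757 r 45.22987394074124
-0.26 [-1.   0.3 -0.1] roll -0.025
-0.24 [-1.8  0.3  0.3] roll -0.045
-0.22 [-2.7  0.3  0.6] roll -0.065
-0.2 [-3.5  0.3  0.9] roll -0.085
-0.18 [-4.3  0.3  1.1] roll -0.105
-0.16 [-5.2  0.3  1.4] roll -0.125
-0.14 [-6.1  0.3  1.7] roll -0.145
-0.12 [-6.9  0.3  1.9] roll -0.165
-0.1 [-7.8  0.3  2.1] roll -0.185
```

View pics/w4.png

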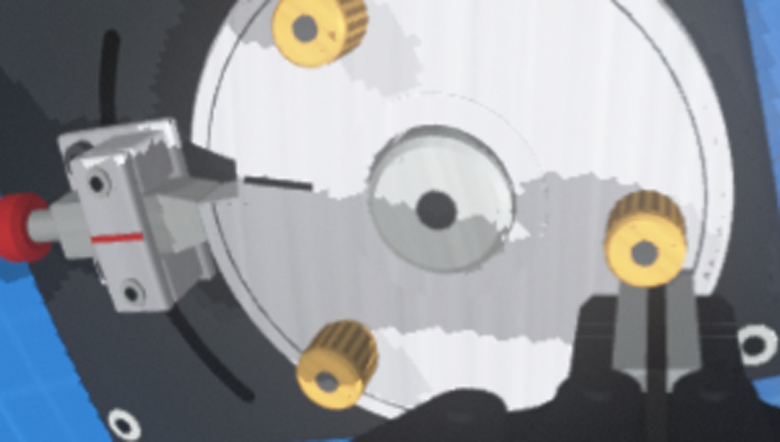

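The bolt nose at crop (200,225) is still on the rim, just below the notch at (235,170). I'll take small steps from here and read the force after each.

```bash
python3 -m crank '[{"dp":[-0.9,0,0.1],"roll":-0.025,"gripper":255},{"dp":[-1.8,0,0.3],"roll":-0.045,"gripper":255},{"dp":[-1.8,0,0.3],"roll":-0.045,"gripper":255}]'; python3 -m crank '[{"dp":[-0.8,0,0.2],"roll":-0.02,"gripper":255},{"dp":[-0.8,0,0.2],"roll":-0.02,"gripper":255}]'; python3 plan.py 57.6 -.2 -0.18;  python3 - <<'E'
from h import *
a=eyes.capture("wrist");im=a["color"].astype(int)
m=(im[...,0]>150)&(im[...,1]<60)&(im[...,2]<60);m[:150]=0;m[:,150:]=0
v,u=np.nonzero(m);print(u.mean(),v.mean(),len(u));save(a,"w5.png",(20,150,320,320),2.6)
E
```

```text
time_s: 7.0
eef_pos: [580.0, 14.3, 58.0]
ee_rot: [-0.437, 0.436, -0.555, 0.557]
force: [2.2, -6.3, -1.1]
grip_width: -0.001
time_s: 7.17
eef_pos: [580.5, 14.9, 58.1]
ee_rot: [-0.443, 0.441, -0.55, 0.553]
force: [2.1, -6.3, -1.5]
grip_width: -0.005
pos [580.54093703  14.94058413  58.13736284] yaw 1.3507841318518918 F [ 2.10946069 -6.25471223 -1.46103216] phi now -0.21970284589827555 r 45.2107092314149
-0.2 [-1.   0.5 -0.1] roll -0.02
-0.18 [-1.8  0.5  0.3] roll -0.04
18.3954802259887 226.5310734463277 177
```

```bash
python3 -m crank '[{"dp":[-0.9,0,0.2],"roll":-0.02,"gripper":255},{"dp":[-0.9,0,0.2],"roll":-0.02,"gripper":255}]'; python3 -m crank '[{"dp":[-0.9,0,0.2],"roll":-0.02,"gripper":255},{"dp":[-0.9,0,0.2],"roll":-0.02,"gripper":255}]'; python3 plan.py 57.6 -.16 -0.14;  python3 - <<'E'
from h import *
a=eyes.capture("wrist");im=a["color"].astype(int)
m=(im[...,0]>150)&(im[...,1]<60)&(im[...,2]<60);m[:150]=0;m[:,150:]=0
v,u=np.nonzero(m);print(u.mean(),v.mean(),len(u));save(a,"w6.png",(0,120,320,320),2.5)
E
```

```text
time_s: 7.38
eef_pos: [581.1, 15.8, 58.2]
ee_rot: [-0.448, 0.447, -0.546, 0.549]
force: [3.3, -5.9, -1.9]
grip_width: -0.001
time_s: 7.55
eef_pos: [581.6, 16.6, 58.3]
ee_rot: [-0.454, 0.452, -0.541, 0.545]
force: [4.5, -6.9, -0.8]
grip_width: -0.001
pos [581.59559821  16.57388529  58.28631038] yaw 1.390700912695655 F [ 4.50680342 -6.86545548 -0.75089436] phi now -0.17669233411165325 r 45.135812007505535
-0.16 [-0.8  0.7 -0. ] roll -0.02
-0.14 [-1.7  0.7  0.3] roll -0.04
17.398907103825138 219.6830601092896 183
```

View pics/w6.png

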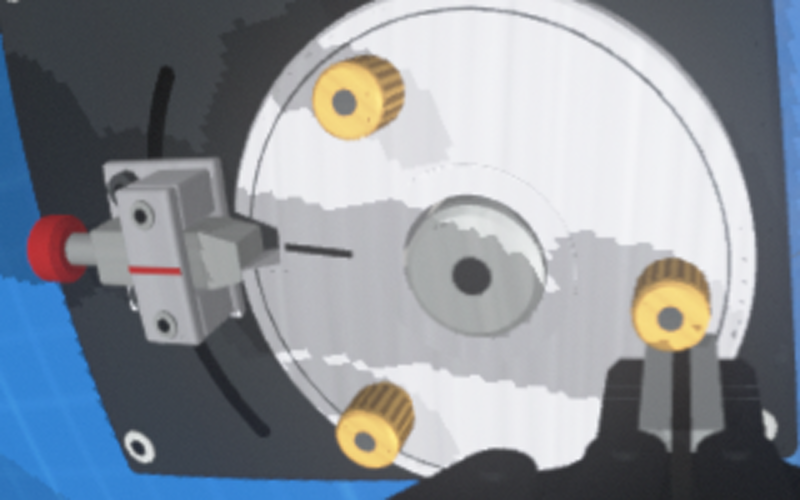

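The nose at crop (255,245) is almost at the notch, which is slightly higher at (270,238). The bolt is not in yet, so I'll keep making small steps.

```bash
cat > look.py <<'E'
from h import *
import sys
a=eyes.capture("wrist");im=a["color"].astype(int)
m=(im[...,0]>150)&(im[...,1]<60)&(im[...,2]<60);m[:120]=0;m[:,150:]=0
v,u=np.nonzero(m);print("red",u.mean(),v.mean(),len(u));save(a,sys.argv[1],(0,120,320,320),2.5)
b=eyes.capture("side");im=b["color"].astype(int)
m=(im[...,0]>140)&(im[...,1]<60)&(im[...,2]<60);m[:235]=0;m[285:]=0;m[:,:290]=0;m[:,345:]=0
v,u=np.nonzero(m);print("side red",u.mean(),v.mean(),len(u))
E
python3 -m crank '[{"dp":[-0.8,0,0.6],"roll":-0.02,"gripper":255},{"dp":[-0.8,0,0.6],"roll":-0.02,"gripper":255}]'; python3 look.py w7.png; python3 -m crank '[{"dp":[-0.8,0,0.4],"roll":-0.02,"gripper":255},{"dp":[-0.8,0,0.4],"roll":-0.02,"gripper":255}]'; python3 plan.py 57.6 -.12;  python3 look.py w8.png
```

```text
time_s: 7.77
eef_pos: [582.0, 17.5, 58.2]
ee_rot: [-0.459, 0.458, -0.537, 0.54]
force: [3.2, -4.6, -1.5]
grip_width: 0.002
red 18.00531914893617 216.6595744680851 188
side red 325.76666666666665 258.53333333333336 30
time_s: 8.03
eef_pos: [582.1, 18.7, 58.0]
ee_rot: [-0.464, 0.463, -0.533, 0.535]
force: [0.1, -1.3, 0.3]
grip_width: 0.003
pos [582.12196488  18.73400271  58.03232629] yaw 1.4305770896309535 F [ 0.08241307 -1.34833654  0.3218508 ] phi now -0.12968035088311786 r 44.41966731681114
-0.12 [-0.3  0.4  0.5] roll -0.02
red 26.22705314009662 214.40096618357487 207
side red 321.1212121212121 258.0 33
```

View pics/w8.png

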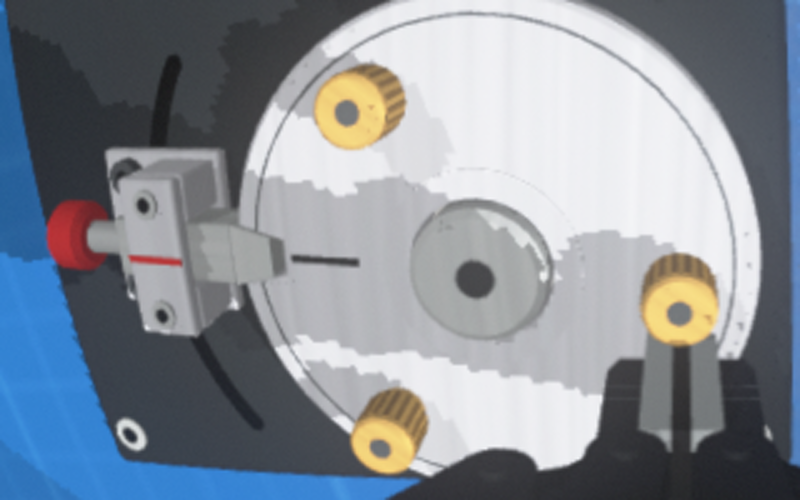

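The bolt tip at crop (285,258) now sits in the notch, in line with the black mark, and the force has dropped. I'll back off and work out how far the bolt travelled from the side camera.

```bash
python3 -m crank '[{"dp":[4,-1,0],"roll":0,"gripper":255},{"dp":[6,-1,0],"roll":0,"gripper":255},{"dp":[6,-10,0],"roll":0,"gripper":255},{"dp":[6,-30,0],"roll":0,"gripper":255},{"dp":[6,-50,0],"roll":0,"gripper":255},{"dp":[6,-50,0],"roll":0,"gripper":255},{"dp":[6,-50,0],"roll":0,"gripper":255}]'; python3 look.py w9.png
python3 - <<'E'
from h import *
b=eyes.capture("side"); d=np.array([np.cos(2.966),np.sin(2.966),0]);C=np.array([544.1,41.7,23])
for r in(108,118): print(proj(b,C+r*d))
t=eyes.capture("top")
im=t["color"].astype(int)
m=(im[...,0]>120)&(im[...,1]<70)&(im[...,2]<70);m[:220]=0;m[260:]=0;m[:,:200]=0;m[:,260:]=0
v,u=np.nonzero(m)
if len(u): q=atz(t,(u.mean(),v.mean()),30);print(len(u),u.mean(),v.mean(),q,np.hypot(*(q-C)[:2]))
for r in(108,118): print(proj(t,C+r*d))
print(tool()[0],tool()[1][:,0])
save(t,"t9.png",(170,150,290,290),4)
p,R,s=tool()
E
```

```text
time_s: 8.72
eef_pos: [580.8, 13.1, 108.7]
ee_rot: [-0.465, 0.463, -0.533, 0.534]
force: [-0.2, -0.7, 0.2]
grip_width: 0.001
red 69.3012048192771 183.81927710843374 166
side red 321.1212121212121 258.0 33
[322.23257452 257.46615549]
[326.50176808 257.98264112]
[229.54840102 241.46604817]
[228.87747323 245.42688278]
[579.91743705  13.1578609  106.542857  ] [-1.38666589e-01 -9.90339112e-01 -1.39496479e-04]
```

View pics/t9.png

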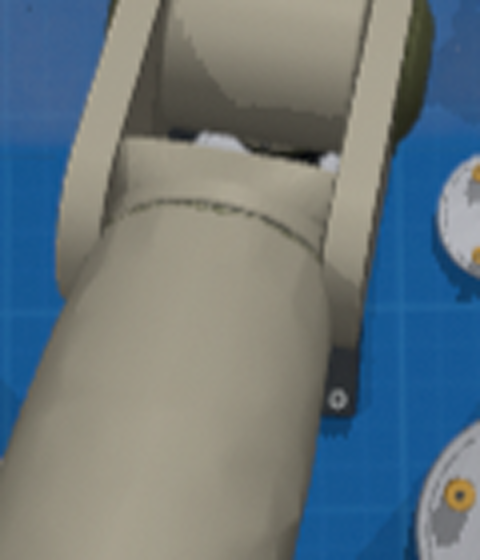

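From the side camera the bolt knob moved 4.65 px against 4.27 px per 10 mm, so it is fully home, and it stayed there after I backed off. Next is the hold-down.

```bash
cat > plan2.py <<'E'
import sys
from h import *
P=np.array([550.5,120.4]); p,R,s=tool(); yaw=np.arctan2(-R[1,0],-R[0,0])
print("pos",p,"yaw",yaw,"F",s["force"])
z,off=map(float,sys.argv[1:3])
d=p[:2]-P;print("psi now",np.arctan2(d[1],d[0])-np.arctan2(19,42),"r",np.hypot(*d))
for psi in map(float,sys.argv[3:]):
    T=np.r_[P+42*np.array([np.cos(psi),np.sin(psi)])+off*np.array([-np.sin(psi),np.cos(psi)]),z]
    print(psi,np.round(R.T@(T-p),1),"roll",round(-(psi-np.pi/2-yaw),3))
E
python3 -m crank '[{"dp":[-25,0,-30],"roll":0.05,"gripper":255},{"dp":[-50,0,-60],"roll":0.1,"gripper":255},{"dp":[-78,0,-89],"roll":0.1,"gripper":255},{"dp":[-78,0,-89],"roll":0.1,"gripper":255},{"dp":[-78,0,-89],"roll":0.1,"gripper":255},{"dp":[-78,0,-89],"roll":0.1,"gripper":255}]'; python3 plan2.py 66 28 2.907
python3 - <<'E'
from h import *
save(eyes.capture("wrist"),"w10.png")
E
```

```text
time_s: 9.42
eef_pos: [503.3, 102.5, 107.2]
ee_rot: [-0.437, 0.437, -0.556, 0.556]
force: [0.3, 0.8, -0.3]
grip_width: -0.002
pos [503.30984882 102.50804716 107.19060786] yaw 1.3320761179158886 F [ 0.32370394  0.80232184 -0.2720659 ]
psi now -3.204024338889261 r 50.468131975066434
2.907 [-0.4 41.2 -0.3] roll -0.004
```

View pics/w10.png

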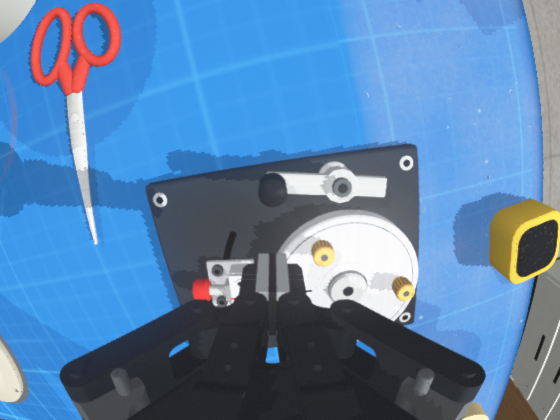

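The knob at (272,187) is straight ahead of the fingertips at (272,270), and the index block and its red knob at (203,290) are clear to the left. I'll go down and start pushing.

```bash
python3 -m crank '[{"dp":[0,20,0],"roll":0,"gripper":255},{"dp":[0,40,0],"roll":0,"gripper":255},{"dp":[0,41,0],"roll":0,"gripper":255},{"dp":[0,41,0],"roll":0,"gripper":255}]'; python3 plan2.py 66 19 3.0 2.9 2.84 2.78 2.72 2.66 2.6 2.54 2.48 2.42 2.36
```

```text
time_s: 9.8
eef_pos: [503.0, 101.9, 65.7]
ee_rot: [0.436, -0.437, 0.557, -0.556]
force: [0.0, 0.7, 0.8]
grip_width: 0.002
pos [503.04553657 101.9470484   65.6946848 ] yaw 1.330584362043733 F [0.03923426 0.73281613 0.82895717]
psi now -3.195562118854627 r 50.91598493634855
3.0 [-6.2 -0.3  1.8] roll -0.099
2.9 [-10.3  -0.3  -0.3] roll 0.001
2.84 [-12.8  -0.3  -1.4] roll 0.061
2.78 [-15.4  -0.3  -2.3] roll 0.121
2.72 [-18.1  -0.3  -3. ] roll 0.181
2.66 [-20.8  -0.3  -3.6] roll 0.241
2.6 [-23.5  -0.3  -4. ] roll 0.301
2.54 [-26.3  -0.3  -4.3] roll 0.361
2.48 [-29.1  -0.3  -4.4] roll 0.421
2.42 [-31.8  -0.3  -4.3] roll 0.481
2.36 [-34.6  -0.3  -4.1] roll 0.541
```

```bash
python3 -m crank '[{"dp":[-5,0,0],"roll":0,"gripper":255},{"dp":[-10.3,0,-0.3],"roll":0,"gripper":255},{"dp":[-12.8,0,-1.4],"roll":0.06,"gripper":255},{"dp":[-15.4,0,-2.3],"roll":0.12,"gripper":255},{"dp":[-18.1,0,-3],"roll":0.18,"gripper":255},{"dp":[-20.8,0,-3.6],"roll":0.24,"gripper":255},{"dp":[-23.5,0,-4],"roll":0.3,"gripper":255},{"dp":[-26.3,0,-4.3],"roll":0.36,"gripper":255},{"dp":[-29.1,0,-4.4],"roll":0.42,"gripper":255},{"dp":[-29.1,0,-4.4],"roll":0.42,"gripper":255}]'; python3 plan2.py 66 19 2.41 2.34 2.27 2.2 2.13 2.06 1.99 1.92 1.85
```

```text
time_s: 10.63
eef_pos: [506.2, 132.4, 67.3]
ee_rot: [-0.311, 0.31, -0.635, 0.635]
force: [-0.1, -0.6, -0.5]
grip_width: 0.003
pos [506.23553721 132.43342198  67.30171759] yaw 0.9102844277874919 F [-0.10253406 -0.59470807 -0.4633682 ]
psi now 2.4513224737018344 r 45.870970238418074
2.41 [-1.7  1.3 -0.9] roll 0.071
2.34 [-4.7  1.3 -1.9] roll 0.141
2.27 [-7.9  1.3 -2.7] roll 0.211
2.2 [-11.    1.3  -3.3] roll 0.281
2.13 [-14.3   1.3  -3.6] roll 0.351
2.06 [-17.5   1.3  -3.8] roll 0.421
1.99 [-20.7   1.3  -3.7] roll 0.491
1.92 [-23.9   1.3  -3.3] roll 0.561
1.85 [-27.1   1.3  -2.8] roll 0.631
```

```bash
cat > knob.py <<'E'
from h import *
P=np.array([550.5,120.4])
for cam in("side","wrist"):
    a=eyes.capture(cam)
    for r in models.spot_point(a,"clamp_knob")[:3]:
        o=r["centre"];print(cam,np.round(o,1),round(r["confidence"],2),end=" ")
        if cam=="side": q=atz(a,o,61)
        else:
            R=np.array(a["R"]);t=np.array(a["t"]);e=np.array([o[0]-a["cx"],o[1]-a["cy"]]);rr=np.hypot(*e);th=rr/a["fx"]
            d=R.T@np.r_[e/rr*np.sin(th),np.cos(th)];c=-R.T@t;q=c+d*(61-c[2])/d[2]
        v=q[:2]-P;print(np.round(q,1),"r",round(np.hypot(*v),1),"psi",round(np.arctan2(v[1],v[0]),3))
    save(a,"k_"+cam+".png")
E
python3 knob.py
```

```text
side [288.2 265.1] 0.57 [519.5 137.4  61. ] r 35.4 psi 2.64
side [277.9 259.8] 0.48 [541.7 119.6  61. ] r 8.8 psi -3.049
side [274.7 255.6] 0.36 [548.8 104.8  61. ] r 15.6 psi -1.677
wrist [271.5 246.5] 0.67 [518.9 149.5  61. ] r 43.0 psi 2.398
```

The knob has turned to psi of about 2.40 from 2.91, just ahead of the fingers, so the push is working.

```bash
python3 -m crank '[{"dp":[-1.7,0.5,-0.9],"roll":0.07,"gripper":255},{"dp":[-4.7,1,-1.9],"roll":0.14,"gripper":255},{"dp":[-7.9,1,-2.7],"roll":0.21,"gripper":255},{"dp":[-11,1,-3.3],"roll":0.28,"gripper":255},{"dp":[-14.3,1,-3.6],"roll":0.35,"gripper":255},{"dp":[-17.5,1,-3.8],"roll":0.42,"gripper":255},{"dp":[-20.7,1,-3.7],"roll":0.49,"gripper":255},{"dp":[-23.9,1,-3.3],"roll":0.56,"gripper":255},{"dp":[-27.1,1,-2.8],"roll":0.63,"gripper":255},{"dp":[-27.1,1,-2.8],"roll":0.63,"gripper":255}]'; python3 knob.py; python3 plan2.py 66 19 1.81 1.77 1.73 1.69 1.65 1.61 1.57 1.53
```

```text
time_s: 11.67
eef_pos: [519.5, 155.6, 65.2]
ee_rot: [0.098, -0.099, 0.7, -0.7]
force: [-2.0, -0.3, 1.0]
grip_width: 0.001
side [278.  268.9] 0.62 [541.4 150.6  61. ] r 31.5 psi 1.865
wrist [265.7 251.4] 0.93 [537.5 164.2  61. ] r 45.7 psi 1.859
pos [519.71458716 155.06198698  65.2477545 ] yaw 0.28380034663132436 F [-2.53771955  0.29543576  0.82021134]
psi now 1.8721995474105837 r 46.359410970515405
1.81 [-2.7 -0.8 -0.9] roll 0.045
1.77 [-4.5 -0.8 -1.6] roll 0.085
1.73 [-6.2 -0.8 -2.1] roll 0.125
1.69 [-8.  -0.8 -2.7] roll 0.165
1.65 [-9.8 -0.8 -3.1] roll 0.205
1.61 [-11.6  -0.8  -3.5] roll 0.245
1.57 [-13.4  -0.8  -3.7] roll 0.285
1.53 [-15.2  -0.8  -4. ] roll 0.325
```

```bash
python3 -m crank '[{"dp":[-2.7,0,-0.9],"roll":0.045,"gripper":255},{"dp":[-4.5,0,-1.6],"roll":0.085,"gripper":255},{"dp":[-6.2,0,-2.1],"roll":0.125,"gripper":255},{"dp":[-8,0,-2.7],"roll":0.165,"gripper":255},{"dp":[-9.8,0,-3.1],"roll":0.205,"gripper":255},{"dp":[-11.6,0,-3.5],"roll":0.245,"gripper":255},{"dp":[-11.6,0,-3.5],"roll":0.245,"gripper":255}]'; python3 plan2.py 65.5 19 1.57 1.53 1.49 1.45; python3 knob.py
```

```text
time_s: 12.45
eef_pos: [530.0, 161.9, 65.3]
ee_rot: [0.013, -0.013, 0.707, -0.707]
force: [-2.4, 1.3, -0.6]
grip_width: 0.002
pos [530.04143074 161.90388137  65.25632193] yaw 0.03676698152571353 F [-2.42838662  1.34883435 -0.64323382]
psi now 1.603940975960131 r 46.27229435957767
1.57 [-1.5 -0.2 -0.5] roll 0.038
1.53 [-3.2 -0.2 -1.1] roll 0.078
1.49 [-5.  -0.2 -1.7] roll 0.118
1.45 [-6.7 -0.2 -2.2] roll 0.158
side [272.5 273.6] 0.67 [552.8 166.2  61. ] r 45.8 psi 1.52
wrist [263.9 252.7] 0.91 [548.6 167.   61. ] r 46.7 psi 1.611
```

Only the last 0.1 rad is left. I'll go in small steps until the force shows the stop.

```bash
python3 -m crank '[{"dp":[-1.5,0,-0.3],"roll":0.038,"gripper":255},{"dp":[-2.6,0,-0.6],"roll":0.06,"gripper":255},{"dp":[-2.6,0,-0.6],"roll":0.06,"gripper":255}]';  python3 -m crank '[{"dp":[-0.9,0,-0.2],"roll":0.02,"gripper":255},{"dp":[-0.9,0,-0.2],"roll":0.02,"gripper":255}]';  python3 -m crank '[{"dp":[-0.9,0,-0.2],"roll":0.02,"gripper":255},{"dp":[-0.9,0,-0.2],"roll":0.02,"gripper":255}]'; python3 plan2.py 65.5 19 1.49 1.45; python3 knob.py
```

```text
time_s: 12.9
eef_pos: [532.8, 162.5, 65.3]
ee_rot: [-0.008, 0.008, 0.707, -0.707]
force: [-2.8, 1.8, 1.2]
grip_width: -0.001
time_s: 13.07
eef_pos: [533.8, 162.6, 65.3]
ee_rot: [-0.015, 0.016, 0.707, -0.707]
force: [-3.1, 1.5, 0.5]
grip_width: 0.001
time_s: 13.23
eef_pos: [534.7, 162.7, 65.3]
ee_rot: [-0.023, 0.023, 0.707, -0.707]
force: [-3.0, 3.1, 0.1]
grip_width: -0.002
pos [534.69756592 162.74981296  65.34879428] yaw -0.06429711643432008 F [-3.03169842  3.07952867  0.12791671]
psi now 1.5031036684926637 r 45.20203071617944
1.49 [-0.2 -0.2 -1.1] roll 0.016
1.45 [-1.9 -0.2 -1.8] roll 0.056
side [272.7 274.6] 0.41 [552.4 169.4  61. ] r 49.0 psi 1.533
wrist [265.  246.9] 0.94 [556.3 165.5  61. ] r 45.5 psi 1.443
```

```bash
python3 -m crank '[{"dp":[-0.8,0,-0.6],"roll":0.015,"gripper":255},{"dp":[-0.8,0,-0.6],"roll":0.015,"gripper":255}]';  python3 -m crank '[{"dp":[-0.8,0,0],"roll":0,"gripper":255},{"dp":[-0.8,0,0],"roll":0,"gripper":255}]'
```

```text
time_s: 13.6
eef_pos: [535.6, 163.0, 65.3]
ee_rot: [0.028, -0.028, -0.706, 0.707]
force: [-2.1, 0.3, 0.4]
grip_width: -0.001
time_s: 13.77
eef_pos: [536.0, 163.1, 65.3]
ee_rot: [0.028, -0.027, -0.706, 0.707]
force: [-4.6, 0.1, 2.2]
grip_width: -0.002
```

```bash
python3 -m crank '[{"dp":[-0.6,0,0],"roll":0,"gripper":255},{"dp":[-0.6,0,0],"roll":0,"gripper":255}]'
```

```text
time_s: 13.93
eef_pos: [536.1, 163.1, 65.3]
ee_rot: [0.028, -0.027, -0.706, 0.707]
force: [-7.1, 0.1, 3.2]
grip_width: 0.003
```

```bash
python3 -m crank '[{"dp":[-0.6,0,0],"roll":0,"gripper":255},{"dp":[-0.6,0,0],"roll":0,"gripper":255}]'; python3 -m crank '[{"dp":[3,0,0],"roll":0,"gripper":255},{"dp":[8,0,0],"roll":0,"gripper":255},{"dp":[10,-20,0],"roll":0,"gripper":255},{"dp":[10,-55,0],"roll":0,"gripper":255},{"dp":[10,-80,0],"roll":0,"gripper":255},{"dp":[10,-90,40],"roll":0,"gripper":255},{"dp":[10,-90,40],"roll":0,"gripper":255},{"dp":[10,-90,40],"roll":0,"gripper":255}]'; python3 -m crank '[{"dp":[30,0,0],"roll":0,"gripper":255},{"dp":[60,0,0],"roll":0,"gripper":255},{"dp":[60,0,0],"roll":0,"gripper":255},{"dp":[60,0,0],"roll":0,"gripper":255}]'
python3 - <<'E'
from h import *
b=eyes.capture("side");im=b["color"].astype(int)
m=(im[...,0]>140)&(im[...,1]<60)&(im[...,2]<60);m[:235]=0;m[285:]=0;m[:,:290]=0;m[:,345:]=0
v,u=np.nonzero(m);print("side red",u.mean(),v.mean(),len(u))
w=eyes.capture("wrist")
A=cv2.resize(b["color"][180:300,210:350],(560,480),interpolation=2) if 0 else cv2.resize(b["color"][200:300,220:350],(390,300),interpolation=2)
B=w["color"][100:400,80:480][:, :400]
cv2.imwrite("pics/fin.png",np.hstack([A,B])[:,:,::-1])
E
python3 knob.py
```

```text
time_s: 14.1
eef_pos: [536.2, 163.1, 65.2]
ee_rot: [0.029, -0.026, -0.706, 0.707]
force: [-9.4, 0.6, 4.8]
grip_width: -0.005
time_s: 14.77
eef_pos: [524.8, 122.9, 156.1]
ee_rot: [0.028, -0.029, -0.707, 0.707]
force: [0.5, -0.4, -0.5]
grip_width: -0.0
time_s: 15.1
eef_pos: [463.7, 129.4, 155.0]
ee_rot: [-0.027, 0.027, 0.707, -0.707]
force: [1.0, 0.6, -0.5]
grip_width: 0.001
side red 321.23333333333335 258.1 30
side [269.  272.2] 0.53 [560.2 161.8  61. ] r 42.5 psi 1.339
wrist [207.8  95. ] 0.91 [555.6 165.3  61. ] r 45.2 psi 1.458
```

View pics/fin.png

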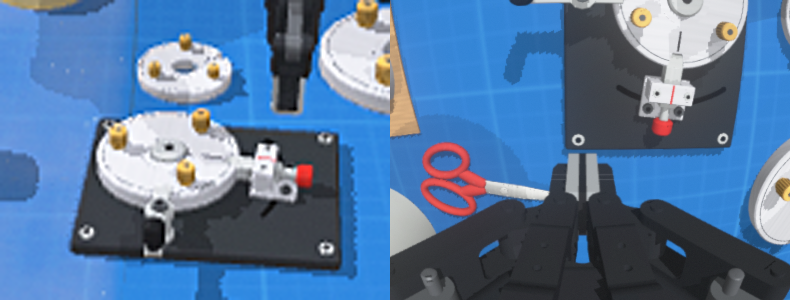

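The picture shows the knob swung outward at (155,235), the bar nose over the rim at (160,205), the flange lying flat and the bolt in the notch at (245,170). The robot is clear of everything, so I'll hand in.

```bash
python3 -c "
from rig import ctrl
print(ctrl.finish_job(), ctrl.sense()['time_s'])"
```

```text
the job is handed in; nothing more can be done
the job is handed in; nothing more can be done
```

The flange is locked by the index bolt and the hold-down bar is swung over the rim to its stop. I handed the job in with the robot clear of everything, at about 15 s on the clock.

**Flange:** I pushed one screw about 1.5 rad counter-clockwise with the closed fingers, at about 8 N or less. I stopped when the force fell to about 1 N as the bolt dropped in. The side camera showed about 11 mm of bolt-knob travel against the nominal 10 mm, and it was still there after I backed off and again at the end.

**Hold-down:** I pushed the knob at about 3 N until it stopped moving and the force rose to about 9 N, so the bar is at its stop. The wrist camera put the knob within 0.03 rad of the fully-over position.

**Checks that disagreed:** In the last look, the side camera's knob estimate was 0.15 rad off the wrist camera's. I trusted the wrist camera and the force at the stop. The last picture showed the flange flat. I saw no contact with the other things on the table, but I did not measure their positions again.

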